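# Bring the red jar to the front of the screw carousel and hold it there

### The job

The metal thinner can stands in the way in front of the screw-jar carousel: before turning the carousel, move the can to the round cork mat and let go of it there, standing upright. Then turn the carousel until the jar with the red lid is at the front, in line with the yellow pointer, and finish while holding it there: still gripping the knob of the red lid, with the carousel at rest. Do not tip the can over or disturb the tape measure or the carton of screws.

Things in the scene. Friction and masses are not known exactly. Their poses are not given: they have to be found in the camera images.
- can_centre (a point): centre, half-way up (87 mm above its underside), of the loose metal can of thinner, white with a red cap: 39 mm along its own x, 61 mm along its own y, 174 mm tall with the cap, 0.46 kg. Its own z is up. Gripped across its 39 mm side. It stands on the table just in front of the carousel, where the carousel's red tab would strike it.
- mat: fixed round cork mat, 112 mm in diameter, 3 mm thick, lying on the table at the left; origin at the centre of its underside. The can belongs here, wholly on the mat.
- pivot (a point): point on the carousel's upright turning axis, 101 mm above the table, level with the middle of the jars' knobs. A round plywood tray (172 mm across) turns about it on a fixed dark foot, endlessly either way, and stays where it is left (friction about 0.04 N m). The middle post ends 92 mm above the table.
- carousel: the turning tray with its jars; origin on the turning axis at table height, own -x pointing from the axis to the red jar. One clear jar with a red lid and three with grey lids, each 48 mm across, are fixed on it at quarter turns, 58 mm from the axis; lid tops 88 mm above the table. Under the red jar a red tab 22 mm wide, top 28 mm up, juts outward to 140 mm from the axis.
- front_spot (a point): point fixed to the foot, in line with the yellow pointer, 58 mm from the pivot at 101 mm above the table: the middle of the red knob lies here when the red jar is at the front. The yellow pointer lies on the foot, 10 mm high, and peeps out from under the tray as a 26 mm wide arrow, its tip 105 mm from the pivot, on the robot's side.
- red_knob (a point): middle of the upright round knob on the red jar's lid: knob 20 mm in diameter, 26 mm high, from 88 to 114 mm above the table. It is one piece with the lid, the jar and the tray.
- tape: yellow tape measure, 40x74x66 mm, loose; origin at the centre of its underside; leave alone.
- screws: small red and brown carton of screws, 52x82x40 mm, loose; origin at the centre of its underside; leave alone.
- can: the same can; origin at the centre of its underside, axes as for its centre. Its square body ends 150 mm up; above that is only the cap.
There are look-alikes about, which are no part of the job. There is more than one size of the mat; the one meant has the size given above.

How it is judged:
On the way:
1. the can stands upright on the cork mat, let go, before the carousel has been turned (horizontal distance between can_centre and mat below 0.035 m and angle between can_centre's own z axis and vertical below 0.1 rad and height (world z) of can_centre below 0.097 m and contact force between the fingers and can below 0.1 N and distance of red_knob from where it was at the start of the episode below 0.03 m), for 0.2 s.
At the end, for the whole second after the job is handed in: The red knob is within 9 mm of the front spot and still, the fingers hold the knob with at least 1 N (grasp point within 40 mm of it), and the can stands upright and at rest on the mat, its centre within 35 mm of the mat's (horizontal distance between red_knob and front_spot below 0.009 m and angular speed of carousel below 0.1 rad/s and contact force between the fingers and carousel above 1 N and distance between the grasp point and red_knob below 0.04 m and horizontal distance between can_centre and mat below 0.035 m and angle between can_centre's own z axis and vertical below 0.1 rad and height (world z) of can_centre below 0.097 m and linear speed of can below 0.02 m/s); the arm keeps its last pose, push and grip.
It fails at once if the can is tipped (angle between can_centre's own z axis and vertical above 0.5 rad).
It fails at once if the tape measure is disturbed (distance of tape from where it was at the start of the episode above 0.03 m).
It fails at once if the carton of screws is disturbed (distance of screws from where it was at the start of the episode above 0.03 m).
It also fails if it takes over 64 s, if anything falls off the work surface, if the arm or the gripper's body presses on something with over 40 N, if the wrist force passes 120 N, or if a joint passes its speed limit or range.

### The arm

A 6-joint arm with a two-finger parallel gripper is mounted at the origin on the work surface; the furniture and walls round the work are solid. World frame = base frame: x ahead of the robot, y to its left, z up, the work surface at z = 0. Lengths are in m, angles in rad, forces in N, time in s.
With the tool pointing down it reaches from about 0.225 to 0.725 m from the base axis. Payload 3.1 kg.
Tool frame: the origin (TCP) lies midway between the tips of the shut fingers; the grasp point (between the pads) lies 19 mm behind it; z points along the fingers, y is the line along which they close (so a half turn about z gives the same grasp; the last joint's range is limited). The gripper opens to 85 mm and grips with 20 to 120 N. Pads are 22 mm wide; open, the fingers measure 114 mm over their backs; the gripper's body (76 mm by 85 mm) begins 54 mm behind the grasp point. The pads swing forward as they close: fully open they stand 13 mm farther back than shut.
Start: joints at [-1.445, 0.048, 0.099, 1.622, 0, 1.443], TCP at [0.132, -0.508, 0.231] pointing down, gripper open.
Joint ranges: [-2.91, 2.91], [-0.99, 1.94], [-1.21, 1.42], [-2.12, 2.29], [-1.49, 1.47], [-3.14, 3.14]. Speed limits (rad/s): [2.79, 2.79, 3.14, 3.14, 3.14, 3.14].

### API

Orientations are given as a rotation vector (axis times angle).
In Python, from workcell import telemetry, imaging, ticket gives the robot as it stands. The module is installed in compiled form; this text tells all that it offers.
- The arm moves only by the shell command python3 -m jog 'ROWS' [OPENING] [FORCE]. ROWS is text: rows parted by semicolons, each of 4 numbers parted by spaces: the shift along the tool's x, y, z in units of 40 cm (1.0 is 40 cm), then the turn about the tool's z in units of 30 degrees (1.0 is 30 degrees). A call has 1 to 20 rows; each row is the pose to reach, as a shift and turn from the pose commanded when the call began, along the tool's axes at that moment; what a row does not reach only later rows make up. A row lasts 1/8 s, in which the tool goes at most 62.5 mm and 10.7 degrees, less where a joint would pass 70% of its speed; a pose out of reach is approached as far as the arm can. A call with a number of a shift or a turn outside -1 to 1 is refused whole. A call with a gripper value outside its range is refused whole. OPENING is the gripper command: -1 is shut, 1 is fully open, values between are in proportion, set as the call begins (- or left out, the last holds). The fingers move at their own pace and stop on an object; FORCE is the grip in N (left out, the last holds). Time passes only in rows, so rows that repeat a pose let the fingers close. It gives the time, the measured TCP pose, the force, the opening and the grip force at its end, in the units of the state.
- telemetry.sense(): the state, without advancing time (a new reading comes with each control period).
- imaging.get_image(name): name is "scene" or "top" or "wrist"; returns the picture (384x512x3 uint8, blue, green, red); there is no depth.
- imaging.camera_params(name): a dict with "intrinsics" (3x3 intrinsics, pixels), "dist_coeffs" ([k1, k2, p1, p2, k3] as OpenCV has them; the pictures are not rectified), "R" (3x3) and "t" (3): a world point X has camera coordinates R X + t; the wrist camera has in their place "hand_eye" (4x4, takes a point from camera to tool coordinates, whose origin is the TCP and whose axes are the flange's). Camera axes: x right, y down, z forward; pixel columns grow to the right and rows downward; lengths in m; the calibration is good to about 2 mm. A picture is of the moment at which its call begins: read the wrist's pose just before it. camera_params takes no time and is no camera call.
- ticket.job_done(): hands the job in; it is judged then, once.
The state is a dict: "t": time; "q": joint angles; "joint_velocities": joint speeds; "joint_torque": joint torques, N m; "position": TCP position; "tool_rot": TCP orientation; "contact_force": force on the tool from outside, world axes, zero at the start; "moment": the same for the moment, N m; "finger_gap": finger opening in m; "grip_force": force on a finger pad.
Only numpy, scipy, OpenCV 4.12 (cv2) and the standard library are available. Lean on these libraries where they do the work, as an engineer would, in place of code of your own. Each camera call takes 0.05 s, during which the arm holds its last target. There are 200 camera calls.

## Working session

There is one attempt and no reset: what is moved stays moved. The work goes in short steps, Python scripts to look and compute and a shell command to move; the robot and the scene stay as the last step left them, time stands still between calls to the robot, and variables do not carry over. Pictures are saved under pics/ and viewed, at most 10 in all, crops included, and the job is handed in when it is done.

```bash
mkdir -p pics
python3 - <<'E'
from workcell import telemetry, imaging
import cv2,numpy as np
s=telemetry.sense();print(s)
for n in("top","scene"):
    cv2.imwrite(f"pics/{n}0.png",imaging.get_image(n));p=imaging.camera_params(n);print(n,p)
print(imaging.camera_params("wrist"))
E
```

```text
{'t': 0.0, 'q': array([-1.44479514e+00,  4.87152578e-02,  9.75850850e-02,  1.62197336e+00,
        1.45688591e-05,  1.44299123e+00]), 'joint_velocities': array([ 0.00054339,  0.00077372, -0.0012651 , -0.00024486, -0.0005516 ,
        0.00140423]), 'joint_torque': array([ 1.57273371e-04, -3.38789964e+01,  3.20011532e+01,  2.05568271e-02,
       -3.08765684e-04,  1.24929208e-06]), 'position': array([ 0.13173564, -0.50758082,  0.23012921]), 'tool_rot': array([-3.11404120e+00, -3.97316728e-01, -2.61343113e-05]), 'contact_force': array([ 0.68260828, -0.46463288,  0.13399655]), 'moment': array([ 0.02857436, -0.0421001 ,  0.03143324]), 'grip_force': 0.0, 'finger_gap': 0.08542442023606643}
top {'intrinsics': array([[409.92095861,   0.        , 250.10806514],
       [  0.        , 409.92095861, 188.59948545],
       [  0.        ,   0.        ,   1.        ]]), 'dist_coeffs': array([-0.08012579,  0.        ,  0.        ,  0.        ,  0.        ]), 'R': array([[-4.95862397e-05, -9.99765754e-01,  2.16433391e-02],
       [-9.96160124e-01, -1.84549043e-03, -8.75305771e-02],
       [ 8.75500160e-
[... 462 characters left out ...]
[ 0.35146966, -0.64153483, -0.68183732]]), 't': array([0.33825774, 0.27254156, 0.69200826])}
{'intrinsics': array([[287.34274169,   0.        , 258.11837514],
       [  0.        , 287.34274169, 194.30931303],
       [  0.        ,   0.        ,   1.        ]]), 'dist_coeffs': array([0.01945452, 0.        , 0.        , 0.        , 0.        ]), 'hand_eye': array([[ 5.04257416e-04, -9.51095039e-01, -3.08897996e-01,
         8.00326288e-02],
       [ 9.99999837e-01,  3.97034780e-04,  4.09971984e-04,
        -3.10047150e-04],
       [-2.67279073e-04, -3.08898152e-01,  9.51095085e-01,
        -1.42479288e-01],
       [ 0.00000000e+00,  0.00000000e+00,  0.00000000e+00,
         1.00000000e+00]])}
```

View pics/top0.png

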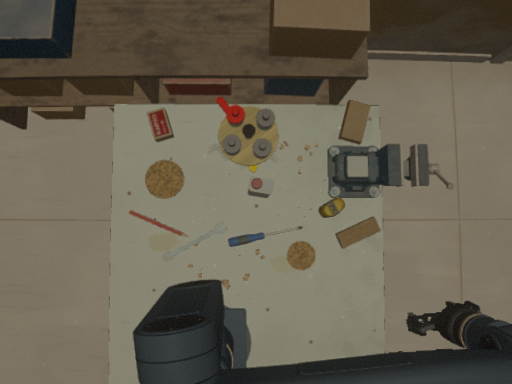

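View pics/scene0.png

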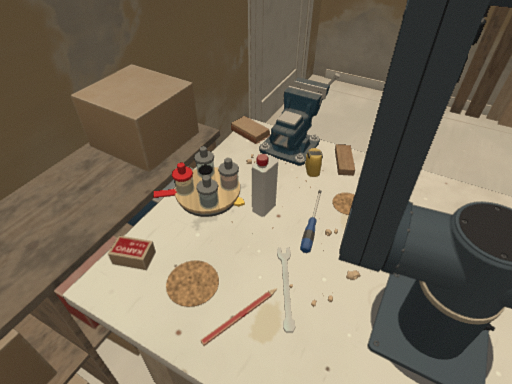

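```bash
cat > h.py <<'E'
from workcell import telemetry, imaging
import cv2,numpy as np
from scipy.spatial.transform import Rotation as Ro
def pix2w(n,uv,z,T=None):
    p=imaging.camera_params(n)
    d=cv2.undistortPoints(np.float64([[uv]]),p["intrinsics"],p["dist_coeffs"])[0,0]
    d=np.r_[d,1]
    if n=="wrist":
        H=T@p["hand_eye"];D=H[:3,:3]@d;C=H[:3,3]
    else:
        D=p["R"].T@d;C=-p["R"].T@p["t"]
    return C+D*(z-C[2])/D[2]
def tool():
    s=telemetry.sense();T=np.eye(4);T[:3,:3]=Ro.from_rotvec(s["tool_rot"]).as_matrix();T[:3,3]=s["position"];return T
def row(p,yaw=None):
    "shift/turn in move units from the current pose; yaw = wanted world direction of the tool y axis"
    T=tool();r=T[:3,:3].T@(np.array(p)-T[:3,3])/0.4
    t=0
    if yaw is not None:
        c=T[:3,:3].T@np.array([np.cos(yaw),np.sin(yaw),0]);a=np.degrees(np.arctan2(-c[0],c[1]));t=((a+90)%180-90)/30
    return np.round(np.r_[r,t],3)
E
python3 - <<'E'
from h import *
im=cv2.imread("pics/top0.png")
c=im[90:220,135:345];cv2.imwrite("pics/c1.png",cv2.resize(c,None,fx=3.8,fy=3.8,interpolation=cv2.INTER_CUBIC))
for n,u,z in[("mat",(165,179),.003),("matL",(145,179),.003),("matR",(185,179),.003),("smallL",(287,255),.003),("smallR",(315.5,255),.003),("redknob",(235,113),.114),("post",(248,131),.092),("ptr",(252,171),.01),("cap",(257,184),.174)]:print(n,pix2w("top",u,z))
E
```

```text
mat [0.4581451  0.13386673 0.003     ]
matL [0.45806081 0.1910265  0.003     ]
matR [0.45824003 0.07687064 0.003     ]
smallL [ 0.24368036 -0.2122586   0.003     ]
smallR [ 0.24328551 -0.29305933  0.003     ]
redknob [ 0.62005532 -0.06640474  0.114     ]
post [ 0.57721844 -0.10083578  0.092     ]
ptr [ 0.48068546 -0.11358587  0.01      ]
cap [ 0.42737755 -0.12139527  0.174     ]
```

View pics/c1.png

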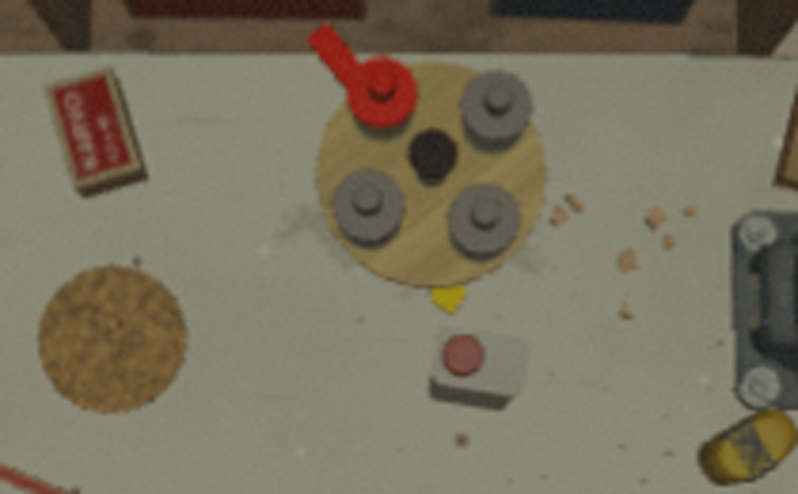

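Run:
```python
from h import *
np.set_printoptions(suppress=True)
T=tool();print(T.round(3));print(row([.40,-.12,.33],-.1), row(T[:3,3]+[0,0,.1]))
for c in[(437,328),(527,337),(518,400),(430,380)]:print(pix2w("top",(135+(c[0]+.5)/3.8-.5,90+(c[1]+.5)/3.8-.5),.15))
for n,c,z in[("post",(433,155),.092),("red",(382,90),.114),("tip",(448,313),.01),("g1",(497,98),.114),("g2",(367,198),.114),("g3",(486,212),.114)]:print(n,pix2w("top",(135+(c[0]+.5)/3.8-.5,90+(c[1]+.5)/3.8-.5),z))
```

```text
[[ 0.968  0.251 -0.     0.132]
 [ 0.251 -0.968  0.002 -0.508]
 [ 0.    -0.002 -1.     0.23 ]
 [ 0.     0.     0.     1.   ]]
[ 0.893 -0.77  -0.248 -2.324] [ 0.    -0.001 -0.25   0.   ]
[ 0.44986455 -0.10399894  0.15      ]
[ 0.44408071 -0.1630264   0.15      ]
[ 0.40265884 -0.15692609  0.15      ]
[ 0.41566864 -0.09942853  0.15      ]
post [ 0.5787973  -0.10237619  0.092     ]
red [ 0.61920899 -0.0668216   0.114     ]
tip [ 0.47783095 -0.11507772  0.01      ]
g1 [ 0.61402026 -0.14611564  0.114     ]
g2 [ 0.54350811 -0.05687587  0.114     ]
g3 [ 0.53412302 -0.13824996  0.114     ]
```

```bash
python3 -m jog '0.04 -0.03 -0.14 -0.33; 0.14 -0.12 -0.22 -0.66; 0.25 -0.21 -0.25 -1; 0.36 -0.31 -0.25 -1; 0.47 -0.4 -0.25 -1; 0.58 -0.5 -0.25 -1; 0.69 -0.59 -0.25 -1; 0.79 -0.68 -0.25 -1; 0.89 -0.77 -0.25 -1; 0.89 -0.77 -0.25 -1' 
python3 -m jog '0 0 0 -0.34; 0 0 0 -0.67; 0 0 0 -1'
python3 -m jog '0 0 0 -0.32; 0 0 0 -0.32; 0 0 0 -0.32'
python3 - <<'E'
from h import *
np.set_printoptions(suppress=True)
T=tool();im=imaging.get_image("wrist");np.save("T1.npy",T);print(T.round(4));cv2.imwrite("pics/w1.png",im)
E
```

```text
t: 1.35
position: [0.4001, -0.1175, 0.3307]
tool_rot: [-2.902, -1.2, 0.0]
contact_force: [-0.4, -0.0, 0.1]
finger_gap: 0.0857
grip_force: 0.0
t: 1.72
position: [0.3985, -0.1215, 0.3309]
tool_rot: [-2.495, -1.908, 0.001]
contact_force: [0.8, -0.9, 0.8]
finger_gap: 0.0857
grip_force: 0.0
t: 2.1
position: [0.3988, -0.1212, 0.3311]
tool_rot: [-2.335, -2.101, 0.001]
contact_force: [-0.6, 0.5, 0.5]
finger_gap: 0.085
grip_force: 0.0
[[ 0.1054  0.9944 -0.0005  0.3988]
 [ 0.9944 -0.1054 -0.     -0.1212]
 [-0.0001 -0.0005 -1.      0.3311]
 [ 0.      0.      0.      1.    ]]
```

View pics/w1.png

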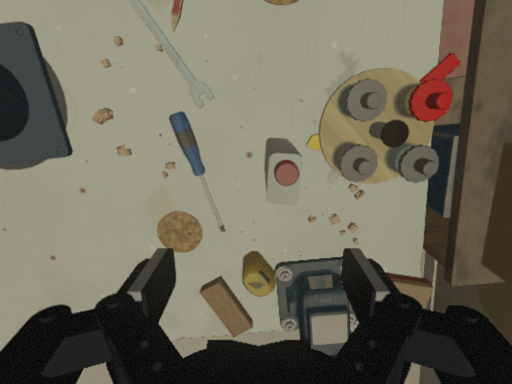

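```bash
cat >> h.py <<'E'
def proj(n,P,T=None):
    p=imaging.camera_params(n);P=np.float64(P).reshape(-1,3)
    if n=="wrist":
        M=np.linalg.inv(T@p["hand_eye"]);R,t=M[:3,:3],M[:3,3]
    else:R,t=p["R"],p["t"]
    return cv2.projectPoints(P,cv2.Rodrigues(R)[0],t,p["intrinsics"],p["dist_coeffs"])[0][:,0]
def box(x,y,yaw,z):
    c,s=np.cos(yaw),np.sin(yaw)
    return [[x+a*c-b*s,y+a*s+b*c,z] for a,b in((-.0195,-.0305),(.0195,-.0305),(.0195,.0305),(-.0195,.0305))]
def circ(x,y,r,z):return [[x+r*np.cos(a),y+r*np.sin(a),z] for a in np.linspace(0,6.28,40)]
def draw(n,im,polys,roi,f,out,T=None):
    x0,y0,x1,y1=roi;b=cv2.resize(im[y0:y1,x0:x1],None,fx=f,fy=f,interpolation=cv2.INTER_CUBIC)
    for P,col in polys:
        q=(proj(n,P,T)+.5-[x0,y0])*f-.5
        cv2.polylines(b,[np.int32(q*8)],True,col,1,cv2.LINE_AA,3)
    return b
E
python3 - <<'E'
from h import *
T=np.load("T1.npy");G=(0,255,0);B=(255,0,0);pv=(.5788,-.1024)
d=np.array([.478,-.115])-pv;d/=np.hypot(*d);print(np.degrees(np.arctan2(*d[::-1])))
f=d*.058+pv
P=[(box(.428,-.131,-.1,.15),G),(box(.428,-.131,-.1,0),B),(circ(*pv,.010,.092),G),(circ(*f,.01,.101),B),(circ(.6192,-.0668,.01,.114),G),(circ(*pv,.086,.02),G),([[*pv,.01],[*(pv+d*.105),.01]],B),(circ(.458,.134,.056,.003),G)]
a=draw("top",cv2.imread("pics/top0.png"),P,(140,90,290,220),2.7,0)
b=draw("wrist",cv2.imread("pics/w1.png"),P,(255,50,455,220),1.95,0,T)
h=max(a.shape[0],b.shape[0]);a,b=[cv2.copyMakeBorder(i,0,h-i.shape[0],0,0,0) for i in(a,b)]
o=np.hstack([a,b]);print(o.shape);cv2.imwrite("pics/o1.png",o)
E
```

```text
-172.8749836510982
(351, 795, 3)
```

View pics/o1.png

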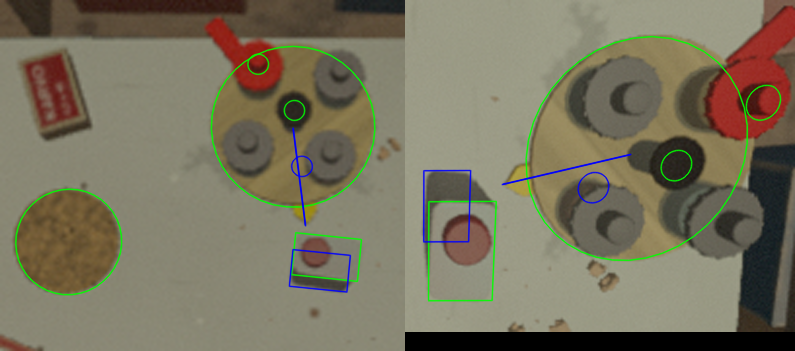

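Run:
```python
from h import *
print(row([.428,-.131,.112],-.1))
```

```text
[-0.017  0.075  0.548 -0.009]
```

```bash
python3 -m jog '-0.017 0.075 0.1 0; -0.017 0.075 0.2 0; -0.017 0.075 0.3 0; -0.017 0.075 0.4 0; -0.017 0.075 0.48 0; -0.017 0.075 0.53 0; -0.017 0.075 0.548 0; -0.017 0.075 0.548 0' 1 45
python3 -m jog '0 0 0 0; 0 0 0 0; 0 0 0 0; 0 0 0 0; 0 0 0 0; 0 0 0 0; 0 0 0 0; 0 0 0 0' -1 45
python3 - <<'E'
from h import *
print(tool().round(4)); print(row([.458,.134,.15]))
E
```

```text
t: 3.15
position: [0.428, -0.1305, 0.1121]
tool_rot: [-2.332, -2.104, 0.0]
contact_force: [0.4, 0.7, 1.2]
finger_gap: 0.0852
grip_force: 0.0
t: 4.15
position: [0.4286, -0.1308, 0.1133]
tool_rot: [2.331, 2.104, 0.0]
contact_force: [-1.9, -1.6, 6.7]
finger_gap: 0.0392
grip_force: 45.0
[[ 1.022e-01  9.948e-01  1.300e-03  4.286e-01]
 [ 9.948e-01 -1.022e-01 -1.000e-03 -1.308e-01]
 [-8.000e-04  1.300e-03 -1.000e+00  1.133e-01]
 [ 0.000e+00  0.000e+00  0.000e+00  1.000e+00]]
[ 0.666  0.006 -0.092  0.   ]
```

```bash
python3 -m jog '0 0 -0.05 0; 0.02 0 -0.09 0; 0.08 0 -0.1 0; 0.17 0.002 -0.1 0; 0.26 0.003 -0.1 0; 0.35 0.004 -0.1 0; 0.44 0.005 -0.1 0; 0.53 0.006 -0.1 0; 0.61 0.006 -0.1 0; 0.65 0.006 -0.1 0; 0.666 0.006 -0.1 0; 0.666 0.006 -0.1 0; 0.666 0.006 -0.07 0; 0.666 0.006 -0.04 0; 0.666 0.006 -0.02 0; 0.666 0.006 -0.012 0; 0.666 0.006 -0.009 0; 0.666 0.006 -0.009 0'
python3 - <<'E'
from h import *
s=telemetry.sense();print(s["finger_gap"],s["grip_force"],s["contact_force"])
T=tool();G=(0,255,0);x,y=T[:2,3];yaw=np.arctan2(*T[[1,0],1])
im=imaging.get_image("scene")
cv2.imwrite("pics/s2.png",draw("scene",im,[(circ(.458,.134,.056,.003),G),(box(x,y,yaw,.003),G),(box(x,y,yaw,.153),G)],(100,100,360,330),2.3,0))
E
```

```text
t: 6.4
position: [0.4579, 0.1342, 0.1163]
tool_rot: [2.332, 2.105, 0.001]
contact_force: [-2.5, -1.0, -0.0]
finger_gap: 0.0392
grip_force: 46.0
0.039156277761465026 46.009572758339345 [-2.50978415 -1.04597231 -0.04605668]
```

View pics/s2.png

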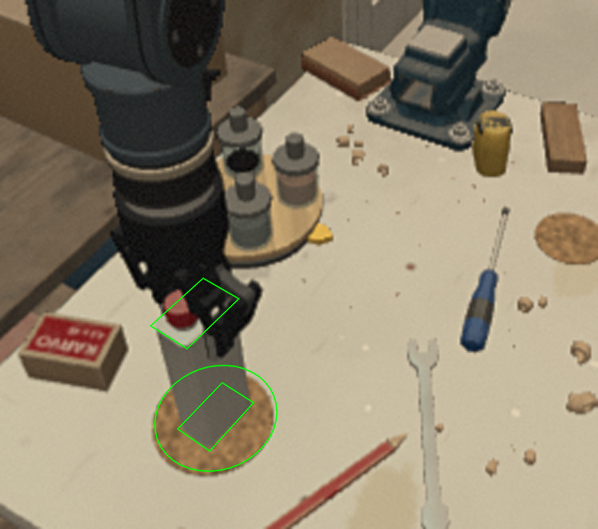

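```bash
python3 -m jog '0 0 0 0; 0 0 0 0; 0 0 0 0; 0 0 0 0; 0 0 0 0; 0 0 0 0; 0 0 0 0; 0 0 0 0' 1 45
python3 -m jog '0 0 -0.1 0; 0 0 -0.2 0; 0 0 -0.33 0; 0 0 -0.45 0; 0 0 -0.5 0; 0 0 -0.5 0'
python3 - <<'E'
from h import *
im=imaging.get_image("scene");cv2.imwrite("pics/s3.png",im)
print(tool().round(4)); print(row([.56,-.05,.30]))
E
```

```text
t: 7.45
position: [0.4578, 0.1343, 0.1157]
tool_rot: [-2.332, -2.105, 0.0]
contact_force: [-0.4, -0.1, -0.7]
finger_gap: 0.0851
grip_force: 0.0
t: 8.2
position: [0.4589, 0.1344, 0.3178]
tool_rot: [2.33, 2.103, 0.006]
contact_force: [0.4, -0.4, -0.2]
finger_gap: 0.0854
grip_force: 0.0
[[ 1.020e-01  9.948e-01  1.300e-03  4.582e-01]
 [ 9.948e-01 -1.020e-01  2.000e-04  1.343e-01]
 [ 3.000e-04  1.300e-03 -1.000e+00  3.160e-01]
 [ 0.000e+00  0.000e+00  0.000e+00  1.000e+00]]
[-0.432  0.3    0.04   0.   ]
```

```bash
python3 -m jog '-0.1 0.04 0.02 0; -0.2 0.09 0.03 0; -0.3 0.14 0.04 0; -0.4 0.18 0.04 0; -0.45 0.2 0.04 0; -0.48 0.2 0.04 0; -0.48 0.2 0.04 0; -0.48 0.2 0.04 0'
python3 - <<'E'
from h import *
def P(n):
    p=imaging.camera_params(n);return p["intrinsics"]@np.c_[p["R"],p["t"]]
for a,b in[((368,76),(218,135))]:
    for h in(-.1,0,.05,.1,.15,.2):print(h,pix2w("top",a,h)[:2].round(3),pix2w("scene",b,h)[:2].round(3))
print(telemetry.sense()["q"].round(2))
T=tool();im=imaging.get_image("wrist");np.save("T2.npy",T);cv2.imwrite("pics/w2.png",im);print(T.round(4))
pv=(.5778,-.102);G=(0,255,0);B=(255,0,0);a=np.radians(-172.8);d=np.array([np.cos(a),np.sin(a)])
b=draw("wrist",im,[(circ(*pv,.010,.092),G),(circ(.6192,-.0668,.01,.114),G),(circ(*(pv+.058*d),.01,.101),B),([[*pv,.01],[*(pv+d*.105),.01]],B)],(170,40,512,270),2.3,0,T)
s=cv2.imread("pics/s3.png")[90:330,80:300]
cv2.imwrite("pics/o2.png",b)
E
```

```text
t: 9.25
position: [0.5176, -0.0638, 0.3]
tool_rot: [-2.331, -2.106, -0.001]
contact_force: [-0.0, -0.0, -1.0]
finger_gap: 0.0855
grip_force: 0.0
-0.1 [ 0.807 -0.492] [ 0.792 -0.464]
0 [ 0.769 -0.46 ] [ 0.708 -0.346]
0.05 [ 0.75  -0.444] [ 0.666 -0.287]
0.1 [ 0.731 -0.427] [ 0.624 -0.228]
0.15 [ 0.712 -0.411] [ 0.581 -0.169]
0.2 [ 0.693 -0.395] [ 0.539 -0.11 ]
[-0.25  0.07  0.26  1.76  0.    1.42]
[[ 1.008e-01  9.949e-01  3.000e-04  5.176e-01]
 [ 9.949e-01 -1.008e-01  5.000e-04 -6.380e-02]
 [ 5.000e-04  3.000e-04 -1.000e+00  3.000e-01]
 [ 0.000e+00  0.000e+00  0.000e+00  1.000e+00]]
```

View pics/o2.png

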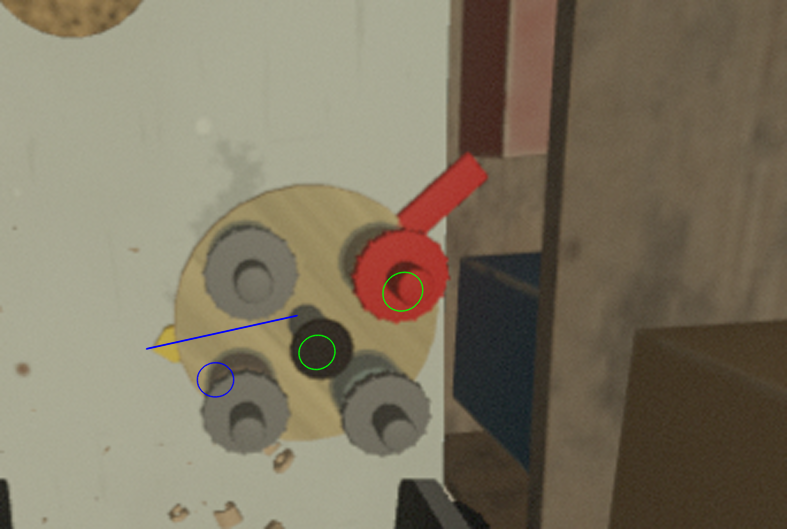

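View pics/s3.png

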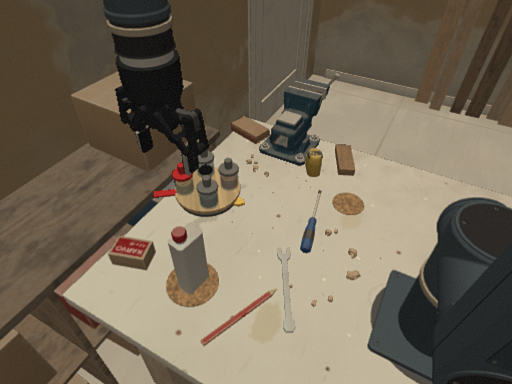

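Run:
```python
from h import *
T=np.load("T2.npy");f=lambda c:((c[0]+.5)/2.3-.5+170,(c[1]+.5)/2.3-.5+40)
for n,c,z in[("post",(322,349),.092),("red",(409,289),.114),("tip",(152,343),.01),("g1",(253,281),.114),("g3",(248,433),.114),("g4",(394,435),.114)]:print(n,pix2w("wrist",f(c),z,T).round(4))
print(row([.6205,-.066,.2],np.radians(-50)),row([.6205,-.066,.092],np.radians(-50)))
```

```text
post [ 0.5809 -0.1005  0.092 ]
red [ 0.6225 -0.0659  0.114 ]
tip [ 0.4783 -0.1117  0.01  ]
g1 [ 0.5445 -0.0538  0.114 ]
g3 [ 0.5353 -0.137   0.114 ]
g4 [ 0.6141 -0.1461  0.114 ]
[0.02  0.256 0.25  1.474] [0.02  0.256 0.52  1.474]
```

```bash
python3 -m jog '0 0.05 0.02 0.3; 0 0.12 0.06 0.6; 0.01 0.19 0.1 0.9; 0.02 0.24 0.13 1; 0.02 0.26 0.15 1; 0.02 0.26 0.15 1' 0.2 30
python3 -m jog '0 0 0 0.25; 0 0 0 0.52; 0 0 0 0.52; 0 0 0 0.52'
python3 - <<'E'
from h import *
print(tool().round(4));print(row([.623,-.0655,.092],np.radians(-51.4)))
E
```

```text
t: 10.05
position: [0.6216, -0.0669, 0.2389]
tool_rot: [-2.795, -1.432, 0.003]
contact_force: [-0.3, 0.7, 0.1]
finger_gap: 0.0512
grip_force: 0.0
t: 10.55
position: [0.6218, -0.0675, 0.2407]
tool_rot: [2.964, 1.04, 0.001]
contact_force: [-1.6, -0.4, 0.1]
finger_gap: 0.0511
grip_force: 0.0
[[ 7.808e-01  6.248e-01  1.100e-03  6.218e-01]
 [ 6.248e-01 -7.808e-01 -3.000e-04 -6.750e-02]
 [ 7.000e-04  9.000e-04 -1.000e+00  2.407e-01]
 [ 0.000e+00  0.000e+00  0.000e+00  1.000e+00]]
[ 0.005 -0.002  0.372  0.002]
```

```bash
python3 -m jog '0.005 -0.002 0.1 0; 0.005 -0.002 0.2 0; 0.005 -0.002 0.28 0; 0.005 -0.002 0.33 0; 0.005 -0.002 0.36 0; 0.005 -0.002 0.37 0; 0.005 -0.002 0.37 0; 0.005 -0.002 0.37 0'
python3 -m jog '0 0 0 0; 0 0 0 0; 0 0 0 0; 0 0 0 0; 0 0 0 0; 0 0 0 0' -1 30
python3 - <<'E'
from h import *
T=tool();print(T.round(4))
for k in range(1,7):
    a=np.radians(5*k);r=.145
    # radial out = tool x, tray turns + about world z; tool y tangential: world tangent(128.6) = -tool y
    print(round(r*(np.cos(a)-1),3),round(-r*np.sin(a),3),0,round(-5*k/30,3))
E
```

```text
t: 11.55
position: [0.624, -0.0659, 0.0931]
tool_rot: [2.964, 1.037, 0.003]
contact_force: [0.0, 0.3, -0.1]
finger_gap: 0.0509
grip_force: 0.0
t: 12.3
position: [0.6238, -0.0659, 0.0926]
tool_rot: [2.965, 1.036, 0.002]
contact_force: [1.3, 0.4, 4.2]
finger_gap: 0.0184
grip_force: 29.7
[[ 7.822e-01  6.231e-01  1.900e-03  6.238e-01]
 [ 6.231e-01 -7.822e-01 -5.000e-04 -6.590e-02]
 [ 1.100e-03  1.600e-03 -1.000e+00  9.260e-02]
 [ 0.000e+00  0.000e+00  0.000e+00  1.000e+00]]
-0.001 -0.013 0 -0.167
-0.002 -0.025 0 -0.333
-0.005 -0.038 0 -0.5
-0.009 -0.05 0 -0.667
-0.014 -0.061 0 -0.833
-0.019 -0.072 0 -1.0
```

```bash
R='x'; python3 -m jog '-0.001 -0.013 0 -0.167; -0.002 -0.025 0 -0.333; -0.005 -0.038 0 -0.5; -0.009 -0.05 0 -0.667; -0.014 -0.061 0 -0.833; -0.019 -0.072 0 -1; -0.019 -0.072 0 -1'
python3 - <<'E'
from h import *
T=tool();s=telemetry.sense();print(T[:3,3].round(4),T[:2,0].round(3));print((T[:3,:3].T@s["contact_force"]).round(1),s["moment"].round(2),s["q"].round(2))
p=T[:2,3]-[.5785,-.1015];print(np.hypot(*p),np.degrees(np.arctan2(p[1],p[0])))
E
```

```text
t: 13.18
position: [0.5996, -0.0487, 0.0926]
tool_rot: [2.595, 1.767, 0.0]
contact_force: [-0.2, -3.2, 4.7]
finger_gap: 0.019
grip_force: 29.9
[ 0.5996 -0.0487  0.0926] [0.366 0.931]
[-3.1  1.  -4.7] [-0.53 -0.04  0.1 ] [-0.19  0.26  0.06  1.37 -0.    1.75]
0.05683971468893651 68.16094679239298
```

Forces are small, so I'll repeat the same arc.

```bash
for i in 1; do python3 -m jog '-0.001 -0.013 0 -0.167; -0.002 -0.025 0 -0.333; -0.005 -0.038 0 -0.5; -0.009 -0.05 0 -0.667; -0.014 -0.061 0 -0.833; -0.019 -0.072 0 -1; -0.019 -0.072 0 -1'; python3 -m jog '-0.001 -0.013 0 -0.167; -0.002 -0.025 0 -0.333; -0.005 -0.038 0 -0.5; -0.009 -0.05 0 -0.667; -0.014 -0.061 0 -0.833; -0.019 -0.072 0 -1; -0.019 -0.072 0 -1'; done
python3 - <<'E'
from h import *
T=tool();s=telemetry.sense();print(T[:3,3].round(4),T[:2,0].round(3));print((T[:3,:3].T@s["contact_force"]).round(1),s["moment"].round(2),s["q"].round(2))
p=T[:2,3]-[.5785,-.1015];print(np.hypot(*p),np.degrees(np.arctan2(p[1],p[0])))
E
```

```text
t: 14.05
position: [0.5707, -0.046, 0.0926]
tool_rot: [2.05, 2.375, -0.001]
contact_force: [1.9, -4.1, 4.0]
finger_gap: 0.018
grip_force: 29.9
t: 14.92
position: [0.5443, -0.058, 0.0926]
tool_rot: [1.366, 2.823, -0.002]
contact_force: [4.2, -4.1, 4.0]
finger_gap: 0.0187
grip_force: 29.8
[ 0.5443 -0.058   0.0926] [-0.621  0.784]
[-5.8  0.8 -4. ] [-1.03 -0.77 -0.01] [-0.23  0.12 -0.11  1.35 -0.    0.67]
0.055329468009860786 128.2322833250767
```

```bash
python3 -m jog '-0.001 -0.013 0 -0.167; -0.002 -0.025 0 -0.333; -0.005 -0.038 0 -0.5; -0.009 -0.05 0 -0.667; -0.014 -0.061 0 -0.833; -0.019 -0.072 0 -1; -0.019 -0.072 0 -1'
python3 - <<'E'
from h import *
T=tool();s=telemetry.sense();print(T[:3,3].round(4),T[:2,0].round(3));print((T[:3,:3].T@s["contact_force"]).round(1),s["moment"].round(2),s["q"].round(2))
p=T[:2,3]-[.5785,-.1015];print(np.hypot(*p),np.degrees(np.arctan2(p[1],p[0])))
print(row([.5209,-.1084,.0926],np.radians(-83.2)))
E
```

```text
t: 15.8
position: [0.5273, -0.0815, 0.0926]
tool_rot: [0.589, 3.08, -0.002]
contact_force: [5.5, -2.8, 2.6]
finger_gap: 0.0189
grip_force: 29.7
[ 0.5273 -0.0815  0.0926] [-0.93   0.369]
[-6.1 -0.6 -2.6] [-0.86 -1.02 -0.01] [-0.28  0.08 -0.15  1.34 -0.    0.1 ]
0.0549950891285681 158.7034102814891
[-0.01  -0.068  0.    -0.948]
```

```bash
python3 -m jog '-0.001 -0.013 0 -0.167; -0.002 -0.025 0 -0.333; -0.004 -0.038 0 -0.5; -0.007 -0.05 0 -0.667; -0.01 -0.06 0 -0.833; -0.012 -0.068 0 -0.94; -0.012 -0.068 0 -0.94; -0.012 -0.068 0 -0.94; -0.012 -0.068 0 -0.94'
python3 - <<'E'
from h import *
T=tool();s=telemetry.sense();print(T[:3,3].round(4),T[:2,0].round(3));print((T[:3,:3].T@s["contact_force"]).round(1),s["moment"].round(2),s["q"].round(2))
G=(0,255,0);B=(255,0,0);pv=np.array([.5785,-.1015]);w=imaging.get_image("wrist");t=imaging.get_image("top")
a=np.radians(186.8);d=np.array([np.cos(a),np.sin(a)])
P=[(circ(*pv,.01,.092),G),([[*pv,.01],[*(pv+d*.105),.01]],B),(circ(*(pv+d*.058),.01,.101),B)]
b=draw("top",t,P,(140,85,340,220),1.9,0);c=draw("wrist",w,P,(120,40,392,384),1.5,0,T)
h=max(b.shape[0],c.shape[0]);b,c=[cv2.copyMakeBorder(i,0,h-i.shape[0],0,0,0) for i in(b,c)]
o=np.hstack([b,c]);print(o.shape);cv2.imwrite("pics/o3.png",o);cv2.imwrite("pics/w3.png",w)
E
```

```text
t: 16.92
position: [0.5238, -0.1082, 0.0926]
tool_rot: [-0.179, 3.127, -0.003]
contact_force: [10.5, -4.0, -0.8]
finger_gap: 0.0186
grip_force: 29.5
[ 0.5238 -0.1082  0.0926] [-0.993 -0.114]
[-9.9 -5.2  0.9] [-0.67 -1.99 -0.24] [-0.33  0.08 -0.15  1.34  0.   -0.44]
(516, 788, 3)
```

View pics/o3.png

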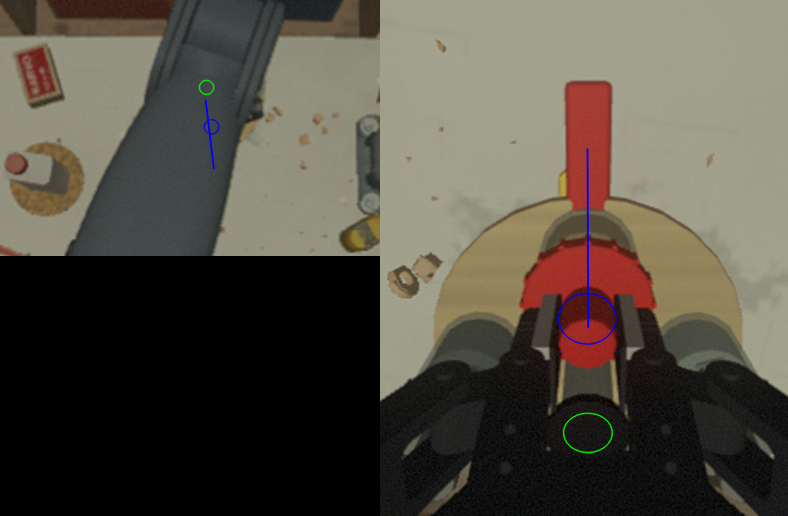

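```bash
python3 -m jog '-0.003 -0.003 0 -0.03; -0.006 -0.005 0 -0.055; -0.006 -0.005 0 -0.055; -0.006 -0.005 0 -0.055; -0.006 -0.005 0 -0.055'
python3 - <<'E'
from h import *
T=tool();s=telemetry.sense();print(T[:3,3].round(4),T[:2,0].round(3));print((T[:3,:3].T@s["contact_force"]).round(1),s["moment"].round(2))
w=imaging.get_image("wrist");c=[cv2.resize(i[85:200,200:320],None,fx=3.3,fy=3.3,interpolation=cv2.INTER_CUBIC) for i in(cv2.imread("pics/w3.png"),w)]
cv2.imwrite("pics/o4.png",np.hstack(c))
E
```

```text
t: 17.65
position: [0.524, -0.1098, 0.0926]
tool_rot: [-0.225, 3.129, -0.003]
contact_force: [5.4, -3.4, 3.8]
finger_gap: 0.0186
grip_force: 29.8
[ 0.524  -0.1098  0.0926] [-0.99  -0.143]
[-4.9 -4.1 -3.7] [-0.63 -0.98 -0.15]
```

View pics/o4.png

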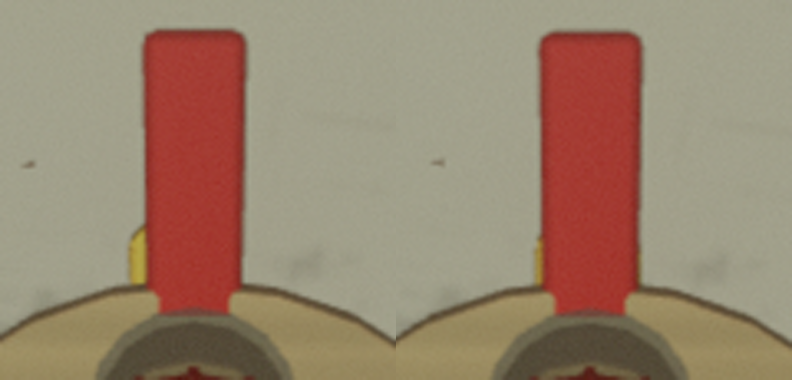

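```bash
python3 -c "
from workcell import ticket;print(ticket.job_done())"
```

```text
the job is handed in; nothing more can be done
None
```

I handed the job in at about 17.7 s of the 64 s allowed. The can was standing upright and released on the large cork mat. The red jar was at the front with its tab centred over the yellow pointer, the knob gripped at about 30 N and the carousel at rest. The hand-in returned no verdict.

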